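# Screw the service cap home on a sloping console

### The arm

A 7-joint arm with a two-finger parallel gripper is mounted at the origin on the work surface. World frame = base frame: x ahead of the robot, y to its left, z up, the work surface at z = 0. Lengths are in m, angles in rad, forces in N, time in s.
With the tool pointing down it reaches from about 0.4 to 0.85 m from the base axis. Payload 10.4 kg.
Tool frame: the origin (TCP) lies on the centre line of the jaws, within the pads' length; the fingertips stand 8 mm ahead of it and the grasp point (between the pads) lies 11 mm behind it; z points along the fingers, y is the direction in which the jaws open and shut (so a half turn about z gives the same grasp; the last joint's range is limited). The gripper opens to 85 mm and grips with 20 to 120 N. Pads are 22 mm wide; open, the fingers measure 114 mm over their backs; the gripper's body (76 mm by 85 mm) begins 54 mm behind the grasp point. The pads swing forward as they close: fully open they stand 13 mm farther back than shut.
Start: joints at [-1.214, 0.332, -0.065, 1.46, 0.022, 1.35, -0.088], TCP at [0.232, 0.58, 0.218] pointing down, gripper open.
Joint ranges: [-2.6, 2.6], [-0.5, 2.12], [-1.47, 1.34], [0.16, 2.42], [-1.27, 4.41], [0.06, 2.06], [-2.6, 2.6]. Speed limits (rad/s): [2.22, 2.22, 2.79, 2.79, 3.14, 3.14, 3.14].

### API

Orientations are given as a unit quaternion [x, y, z, w].
In Python, from workcell import manip gives the robot as it stands.
- The arm moves only by the tool arm_command, never from a script. Its argument "targets" is text: rows parted by semicolons, each of 6 numbers parted by spaces: the shift along the tool's x, y, z in mm, then the turn, a rotation vector about the tool's x, y, z in rad. A call has 1 to 5 rows; each row shifts and turns the commanded pose from where the row before left it, along the tool's axes as they then stand; what a row does not reach is not made up. A row lasts 1/8 s, in which the tool goes at most 62.5 mm and 10.7 degrees, less where a joint would pass 70% of its speed; a pose out of reach is approached as far as the arm can. A call is refused whole if a number of a shift passes 62.5 or a number of a turn 0.188, either way. A call with a gripper value outside its range is refused whole. "grip" is the finger opening in mm, from 0 to 85.4, set as the call begins (left out, the last holds). The fingers move at their own pace and stop on an object; "squeeze" is the grip in N (left out, the last holds). Time passes only in rows, so rows that do not move let the fingers close. It gives the time, the measured TCP pose, the force and the opening at its end, in the units of the state.
- manip.get_obs(): the state, without advancing time (a new reading comes with each control period).
- manip.camera(name): name is "side" or "top"; returns a dict with "frame" (420x560x3 uint8, red, green, blue), "vertical_fov" (degrees; the focal length in pixels is half the picture's height over the tangent of half this angle, whatever the lens; pixels are square), "cx", "cy" (the principal point, pixels), "distortion" ([k1, k2, p1, p2, k3] as OpenCV has them; the pictures are not rectified), "rvec" (rotation vector, rad) and "tvec" (3), from world to camera coordinates, as OpenCV has them. Camera axes: x right, y down, z forward; pixel columns grow to the right and rows downward; lengths in m; the calibration is good to about 2 mm. A picture is of the moment at which its call begins. There is no depth.
- manip.hand_in(): hands the job in, once; it reports no verdict.
Trained networks look in a picture, given as the dict that the camera call returned (one of the last four; its "shot" number tells which), for a name from the list of things; names that differ only in an ending like _2 or _b are one class to them, and where a whole thing is asked for, a point or a joint stands for the part that bears it (a point fixed in the world has none). Each returns a list of dicts, best first, with "p" (0 to 1); they miss things now and then, are a little off and sometimes report something else, mostly with a low value. They report only what shows in the picture. A call takes as long as a camera call. They do not tell look-alikes from the thing itself.
- manip.search_frame(picture, name): "xyz" ([x, y, z] in m, in the coordinates of the camera as it stood for that picture, good to about 4 mm: the middle of the surface that is visible of it).
The state is a dict: "clock": time; "joint_pos": joint angles; "joint_velocities": joint speeds; "tau": joint torques, N m; "position": TCP position; "ee_rot": TCP orientation; "ft_force": force on the tool from outside, world axes, zero at the start; "torque": the same for the moment, N m; "grip_width": opening from 0.0 (shut) to 1.0 (fully open).
Only numpy, scipy, OpenCV 4.12 (cv2) and the standard library are available. Lean on these libraries where they do the work, as an engineer would, in place of code of your own. Each camera call takes 0.05 s, during which the arm holds its last target.

### The job

Put the loose orange screw cap over the threaded steel socket on the sloping console and screw it on, clockwise, until it is fully home, then let go of it. If it sits on top of the thread, turning it backward lets the thread starts drop in. Do not press the red stop button, and leave the bin, the screwdriver and the relay where they are.

Things in the scene. Friction and masses are not known exactly. Their poses are not given: they have to be found in the camera images.
- cap_grip (a point): Loose orange screw cap, 0.1 to 0.16 kg: round cup 58 mm wide, 30 mm high, with a straight finger bar across its top, 46 mm long (x), 14 mm thick (y), flat sides free from 30 to 60 mm above the rim. This point: middle of the bar, on the axis, 45 mm above the rim. z: along the axis, away from the open rim.
- cap: The same cap; origin at the centre of its open rim, on which it stands on the bench at first. Bore 52 mm. Inside, three lugs 4 mm thick, 120 deg apart, sit 4 mm above the rim; how they lie relative to the bar is not given.
- socket_seat (a point): Foot of the threaded steel socket, on its axis at the panel's surface. z: the axis, square to the panel, which slopes 26 deg (faces up and to the robot); x up the slope, y left. Heights along z of the bar's middle (cap_grip): 57 to 60 mm with the lugs on top of the thread (64 on the stops); 52 dropped into the thread starts; 46 fully home.
- socket_top (a point): Top centre of the socket's neck, 24.5 mm above the panel. Neck 39 mm in diameter, 49 over the thread, top 6.5 mm tapered to 28. Right-hand thread, three equal starts 120 deg apart; where they lie round the axis changes every time and must be felt. It never turns. This point's axes are those of the panel. No spring: cap follows a 5 N push, stays put when let go.
- socket_axis (a point): Point on the socket's axis 100 mm off the panel. Lugs on top of the thread: clockwise jams on a stop (if landed on a stop itself, either way leads off it); backward (counter-clockwise seen from outside) by up to 115 deg brings them to the starts, where the cap drops to the 52 mm height, with about 18 deg of play before a stop. From there 85 to 103 deg clockwise, following it down 6 mm, to the home stop.
- console_mid (a point): Light grey fixed desk console with a sloping aluminium panel; this point is on the bench under its middle. 220 mm deep (x), 300 mm wide (y), 40 mm high in front (-x) and 147 mm at the back. Socket in the left half of the panel, 45 mm left of its middle. Should the cap jam askew on a stop before it has dropped, lift it clear (cap_grip above 65 mm), ease it about 15 deg clockwise and press again.
- stop_button (a joint): Red round push button 32 mm in diameter in a yellow housing on the same panel, 130 mm to the right of the socket and 35 mm lower down the slope; value is how far it is pressed in m, 0 is out, 0.006 fully in.
- bin_mid (a point): Blue open parts bin, 120 x 100 x 55 mm, loose on the bench; its centre.
- driver_grip (a point): Screwdriver with a red handle lying on the bench; point on its handle.
- relay_mid (a point): White and grey relay module, 70 x 36 x 68 mm, standing loose on the bench; its centre.
Not all that is in view belongs to the job. Several things look just like the cap: the one meant starts farthest from the robot's base.

How it is judged:
On the way:
1. the cap is over the socket and its lugs have dropped into the thread starts, not yet screwed down (bar middle 48.5 to 55 mm above the panel) (z of cap_grip in the frame of socket_seat between 0.0485 and 0.055 m and x of cap_grip in the frame of socket_seat between -0.005 and 0.005 m and y of cap_grip in the frame of socket_seat between -0.005 and 0.005 m), for 0.1 s.
At the end, for the whole second after the job is handed in: The cap is screwed home: its bar's middle less than 47.8 mm above the panel along the socket's axis (46 when hard home), within 4 mm of the axis, square to the panel within 0.1 rad, at rest (z of cap_grip in the frame of socket_seat between 0.043 and 0.0478 m and x of cap_grip in the frame of socket_seat between -0.004 and 0.004 m and y of cap_grip in the frame of socket_seat between -0.004 and 0.004 m and angle between the z axis of cap_grip and the z axis of socket_seat, either way round below 0.1 rad and linear speed of cap below 0.02 m/s); the robot touches nothing.
It fails at once if the stop button is pressed (value of joint stop_button above 0.003 m).
It fails at once if the bin is moved by more than 30 mm (distance of bin_mid from where it was at the start of the episode above 0.03 m).
It fails at once if the screwdriver is moved by more than 30 mm (distance of driver_grip from where it was at the start of the episode above 0.03 m).
It fails at once if the relay is moved by more than 30 mm (distance of relay_mid from where it was at the start of the episode above 0.03 m).
It also fails if it takes over 67 s, if anything falls off the work surface, if the arm or the gripper's body presses on something with over 40 N, if the wrist force passes 120 N, or if a joint passes its speed limit or range.

## Working session

There is one attempt and no reset: what is moved stays moved. The work goes in short steps, Python scripts to look and compute and a tool call to move; the robot and the scene stay as the last step left them, time stands still between calls to the robot, and variables do not carry over. Pictures are saved under pics/ and viewed, and the job is handed in when it is done.

Besides the shell and the picture viewer there is one more tool, called after "Request:" by a JSON object that holds its "op" and its "data", one argument or row to a line. arm_command: Moves the arm, as the interface text tells. Its arguments: {"type":"object","properties":{"targets":{"type":"string"},"grip":{"type":"number"},"squeeze":{"type":"number"}},"required":["targets"]}

```bash
mkdir -p pics; cat > h.py <<'E'
import numpy as np, cv2
from scipy.spatial.transform import Rotation as R
from workcell import manip
def cam(n): return manip.camera(n)
def save(c,f,s=1): cv2.imwrite('pics/'+f, cv2.resize(c['frame'][:,:,::-1],None,fx=s,fy=s,interpolation=cv2.INTER_CUBIC))
def K(c):
    h=c['frame'].shape[0]; f=h/2/np.tan(np.radians(c['vertical_fov'])/2)
    return np.array([[f,0,c['cx']],[0,f,c['cy']],[0,0,1.]])
def toW(c,p): 
    Rm=cv2.Rodrigues(np.array(c['rvec'],float))[0]; return Rm.T@(np.array(p)-np.array(c['tvec']).ravel())
def proj(c,P): return cv2.projectPoints(np.array(P,float).reshape(-1,1,3),np.array(c['rvec'],float),np.array(c['tvec'],float),K(c),np.array(c['distortion'],float))[0].reshape(-1,2)
def ray(c,uv):
    u=cv2.undistortPoints(np.array(uv,float).reshape(-1,1,2),K(c),np.array(c['distortion'],float)).reshape(-1,2)
    Rm=cv2.Rodrigues(np.array(c['rvec'],float))[0]
    o=-Rm.T@np.array(c['tvec'],float).ravel()
    d=np.c_[u,np.ones(len(u))]@Rm
    return o,d/np.linalg.norm(d,axis=1,keepdims=True)
def onplane(c,uv,p0,n):
    o,d=ray(c,uv); t=((np.array(p0)-o)@n)/(d@n); return o+d*t[:,None]
E
python3 - <<'E'
from h import *
np.set_printoptions(precision=4,suppress=True)
o=manip.get_obs(); print(o)
for n in ['side','top']:
    c=cam(n); save(c,n+'0.png',1.4)
    print(n,c['vertical_fov'],'campos',ray(c,[[280,210]])[0])
    for t in ['cap','cap_grip','socket_top','socket_seat','console_mid','stop_button','bin_mid','driver_grip','relay_mid']:
        try:
            for r in manip.search_frame(c,t)[:6]:
                w=toW(c,r['xyz']); print(n,t,round(r['p'],2),w,proj(c,w)[0])
        except Exception as e: print(t,e)
E
```

```text
{'clock': 0.0, 'joint_pos': array([-1.2136,  0.3329, -0.0647,  1.461 ,  0.0216,  1.3499, -0.0885]), 'joint_velocities': array([-0.0011, -0.0002, -0.0004, -0.0004,  0.0024,  0.0016, -0.0012]), 'tau': array([  0.0002, -62.545 ,   0.0493, -39.1607,   0.0163,   0.0099,
        -0.    ]), 'position': array([0.2316, 0.5801, 0.2175]), 'ee_rot': array([ 0.1888,  0.982 , -0.0007, -0.0001]), 'ft_force': array([-0.024 , -0.2726, -0.0549]), 'torque': array([ 0.0173, -0.0204,  0.0016]), 'grip_width': 1.0001122201699777}
side 50.21965058076365 campos [0.2822 0.8538 1.0023]
side cap 0.93 [0.4951 0.2933 0.0302] [262.9668 338.9115]
side cap 0.87 [0.3897 0.3217 0.0285] [301.0126 360.4397]
side cap 0.62 [0.4648 0.1816 0.03  ] [287.5317 306.6698]
side cap 0.19 [ 0.6548 -0.4507  0.0285] [286.5059 159.2567]
side cap_grip 0.94 [0.4922 0.2967 0.0313] [263.6524 340.1364]
side cap_grip 0.9 [0.4589 0.1795 0.0312] [289.9011 306.3076]
side cap_grip 0.7 [0.3925 0.327  0.0279] [299.266  362.1591]
side socket_seat 0.39 [0.6921 0.3242 0.0231] [185.9392 329.7101]
side console_mid 0.78 [ 0.6241 -0.0051  0.092 ] [253.2
[... 436 characters left out ...]
.8962 283.6207]
top cap 0.79 [0.4671 0.163  0.0289] [183.003  250.8369]
top cap 0.57 [0.4904 0.2786 0.03  ] [133.9584 241.2284]
top cap_grip 0.93 [0.3905 0.3009 0.0303] [124.265  283.8575]
top cap_grip 0.81 [0.4954 0.2821 0.0317] [132.2947 239.1405]
top cap_grip 0.73 [0.4668 0.1663 0.031 ] [181.4235 250.9922]
top console_mid 0.85 [ 0.6225 -0.0652  0.1024] [279.9354 180.9995]
top stop_button 0.52 [ 0.5701 -0.15    0.0905] [317.7113 204.6004]
top bin_mid 0.91 [ 0.6555 -0.4388  0.0031] [430.9966 171.7249]
top driver_grip 0.96 [0.6917 0.3133 0.0176] [121.7962 157.5076]
top driver_grip 0.26 [0.4938 0.2831 0.0304] [132.0265 239.791 ]
top relay_mid 0.85 [ 0.474  -0.3767  0.0495] [413.1016 246.2497]
```

View pics/side0.png

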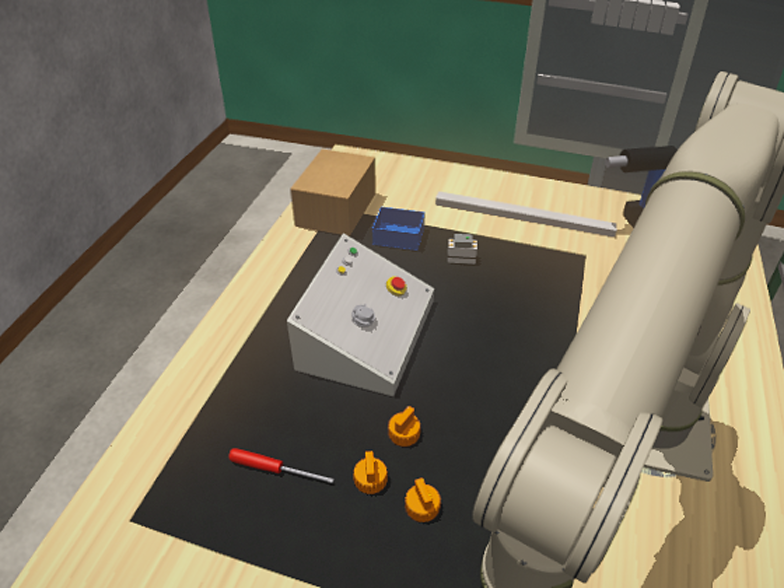

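View pics/top0.png

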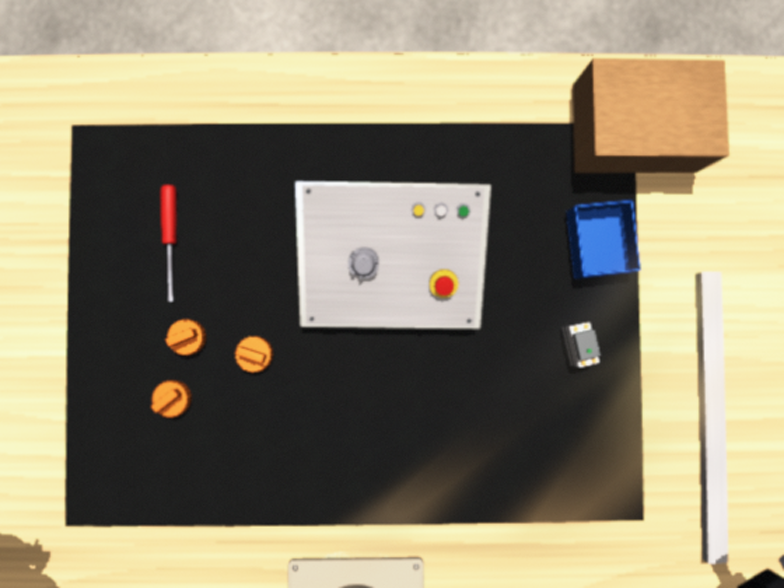

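Three look-alike caps, in native top-view pixels: (132,240) at range 0.57 m, (182,251) at 0.495 m and (124,284) at 0.495 m. The one meant is the farthest from the base, (132,240). I'll confirm it in an enlarged crop.

```bash
python3 - <<'E'
from h import *
import pickle
for n in ['side','top']:
    c=cam(n); pickle.dump(c,open(n+'.pkl','wb'))
T=pickle.load(open('top.pkl','rb'));S=pickle.load(open('side.pkl','rb'))
def crop(c,x,y,w,s,):
    return cv2.resize(c['frame'][y:y+w,x:x+w,::-1],None,fx=s,fy=s,interpolation=cv2.INTER_CUBIC)
# cap crop 48 px x8
cv2.imwrite('pics/capcrop.png',np.hstack([crop(T,108,216,48,8),crop(S,238,315,48,8)]))
cv2.imwrite('pics/sockcrop.png',np.hstack([crop(T,230,160,56,7),crop(S,232,197,56,7)]))
E
```

```text
(no output)
```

View pics/capcrop.png

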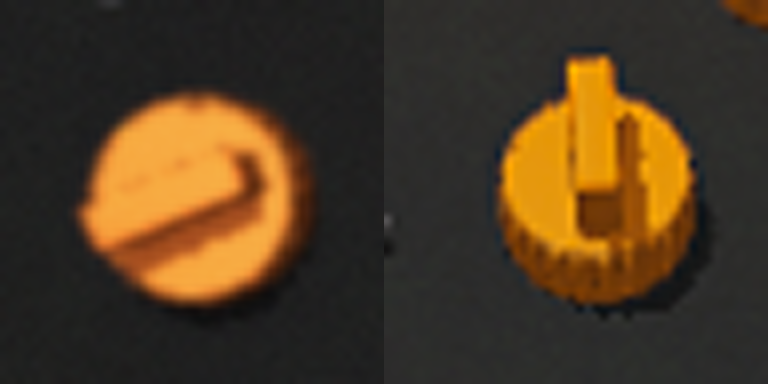

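View pics/sockcrop.png

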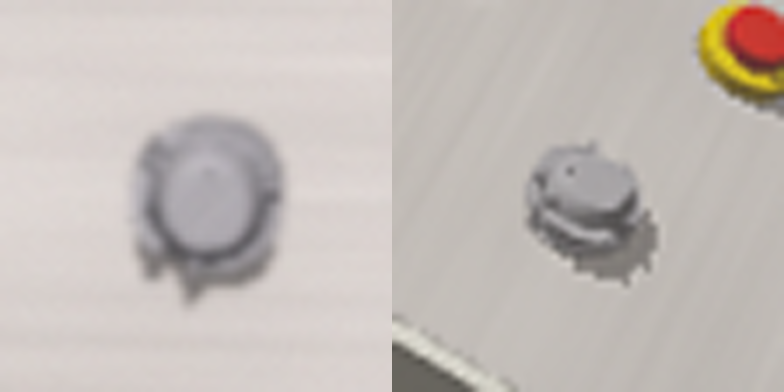

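The crop shows the cap with its bar at about (128,241) in the top view and (264,330) in the side view. That is the farthest of the three. Next I fit the poses.

```bash
cat > fit.py <<'E'
from h import *
from scipy.optimize import minimize, least_squares
def capmask(c,x,y,yaw,z0=0,Rm=None,p=None):
    a=np.linspace(0,2*np.pi,48,endpoint=False)
    Rz=R.from_euler('z',yaw).as_matrix()
    up=4
    m=np.zeros((420*up,560*up),np.uint8)
    cyl=np.vstack([np.c_[.029*np.cos(a),.029*np.sin(a),np.full(48,h)] for h in(0,.030)])
    bar=np.array([[sx*.023,sy*.007,h] for sx in(-1,1) for sy in(-1,1) for h in(.03,.06)])
    for P in(cyl,bar):
        W=P@Rz.T+[x,y,z0]
        q=cv2.convexHull(((proj(c,W)+.5)*up).astype(np.float32)).round().astype(np.int32)
        cv2.fillConvexPoly(m,q,255)
    return cv2.resize(m,(560,420),interpolation=cv2.INTER_AREA)/255.
E
python3 - <<'E'
from fit import *
import pickle
np.set_printoptions(precision=4,suppress=True)
T=pickle.load(open('top.pkl','rb'));S=pickle.load(open('side.pkl','rb'))
def seg(c,ctr,r=20):
    hsv=cv2.cvtColor(c['frame'],cv2.COLOR_RGB2HSV)
    m=((hsv[...,0]<25)&(hsv[...,1]>130)&(hsv[...,2]>70)).astype(float)
    w=np.zeros_like(m); cv2.circle(w,tuple(map(int,ctr)),r,1,-1); return m*w
mt,ms=seg(T,(132,241)),seg(S,(263,338),22)
def cost(p,cs):
    return sum(np.abs(capmask(c,p[0]/1e3,p[1]/1e3,p[2]/20)-m).sum() for c,m in cs)
for nm,cs in [('top',[(T,mt)]),('side',[(S,ms)]),('both',[(T,mt),(S,ms)])]:
    best=None
    for y0 in np.arange(0,3.1,.4):
        r=minimize(cost,[493,288,y0*20],args=(cs,),method='Nelder-Mead',options=dict(initial_simplex=np.array([[493,288,y0*20],[499,288,y0*20],[493,294,y0*20],[493,288,y0*20+6]])))
        if best is None or r.fun<best.fun: best=r
    print(nm,best.x[:2],best.x[2]/20,best.fun,mt.sum(),ms.sum())
# bar top corners
t=np.array([[80,205],[105,250],[245,190],[222,148]])/8+[108,216]-.5
s=(np.array([[568,60],[612,58],[617,188],[575,190]])-[384,0])/8+[238,315]-.5
for c,q in((T,t),(S,s)):
    P=onplane(c,q,[0,0,.06],np.array([0,0,1.])); print(P.mean(0)); 
    d=P-P.mean(0); u,sv,v=np.linalg.svd(d[:,:2]); print('yaw',np.degrees(np.arctan2(v[0,1],v[0,0])),sv)
# socket
qt=np.array([[207,203]])/7+[230,160]-.5; qs=(np.array([[597,187]])-[392,0])/7+[232,197]-.5
o1,d1=ray(T,qt);o2,d2=ray(S,qs)
A=np.c_[d1[0],-d2[0]];k=np.linalg.lstsq(A,o2-o1,rcond=None)[0]
p1=o1+k[0]*d1[0];p2=o2+k[1]*d2[0];print('sock top',p1,p2,np.linalg.norm(p1-p2))
# panel corners
pc=np.array([[296,182],[490,185],[481,328],[301,328]])/1.4-.5
L=np.array([[.11,.15,.147],[.11,-.15,.147],[-.11,-.15,.04],[-.11,.15,.04]])
pcs=np.array([[345,234],[434,291],[397,391],[290,319]])  # placeholder
def res(p): return (proj(T,L@R.from_euler('z',p[2]).as_matrix().T+[p[0],p[1],0])-pc).ravel()
r=least_squares(res,[.62,-.02,0]);print('console',r.x,r.fun)
# side corners: back-right, front-right, front-left, back-left in view
ps=np.array([[289,319],[345,234],[435,291],[397,391]])/1.4-.5
LS=L[[0,1,2,3]]
def res2(p): return (proj(S,LS@R.from_euler('z',p[2]).as_matrix().T+[p[0],p[1],0])-ps).ravel()
r2=least_squares(res2,[.62,-.02,0]);print('consoleS',r2.x,r2.fun)
E
```

```text
top [493.0421 287.1024] 2.023051067645724 39.07450980392157 595.0 557.0
side [496.0951 284.2751] 1.9132053830766904 25.14509803921569 595.0 557.0
both [494.473  285.4949] 2.0034488991590145 96.83921568627451 595.0 557.0
[0.4928 0.2844 0.06  ]
yaw 111.37104145243013 [0.0438 0.0142]
[0.4952 0.286  0.06  ]
yaw 110.83866198419226 [0.0465 0.0131]
sock top [ 0.6052 -0.0188  0.11  ] [ 0.6053 -0.0188  0.11  ] 7.20448834885525e-05
console [ 0.6161 -0.0646 -0.0133] [-0.364   0.5765  0.3917 -0.1998 -0.3032  0.1922  0.2755 -0.6013]
consoleS [ 0.6128 -0.0592 -0.0273] [-0.4261  2.7029  0.575   0.6812  1.241  -0.0805 -1.1338 -2.984 ]
```

```bash
cat > ov.py <<'E'
from fit import *
import pickle
T=pickle.load(open('top.pkl','rb'));S=pickle.load(open('side.pkl','rb'))
def Rp(yaw): return R.from_euler('z',yaw).as_matrix()@R.from_euler('y',-np.radians(26)).as_matrix()
a=np.linspace(0,2*np.pi,60)
def overlay(c,seat,yaw,x0,y0,w,s):
    im=cv2.resize(c['frame'][y0:y0+w,x0:x0+w,::-1],None,fx=s,fy=s,interpolation=cv2.INTER_CUBIC)
    for r,h,col in((.014,.0245,(0,0,255)),(.0245,.018,(0,255,0)),(.0195,0,(255,0,0))):
        W=np.c_[r*np.cos(a),r*np.sin(a),0*a+h]@Rp(yaw).T+seat
        q=((proj(c,W)-[x0,y0]+.5)*s).round().astype(np.int32)
        cv2.polylines(im,[q],True,col,1)
    return im
E
python3 - <<'E'
from ov import *
rows=[]
A=np.array([.6159,-.0188,.088]); B=np.array([.6135,-.0190,.0923])
for s in (A,B):
    rows.append(np.hstack([overlay(T,s,-.013,238,167,42,9),overlay(S,s,-.013,240,204,42,9)]))
cv2.imwrite('pics/ov1.png',np.vstack(rows)[:,:])
# console wireframe overlay
def wf(c,p):
    L=np.array([[.11,.15,.147],[.11,-.15,.147],[-.11,-.15,.04],[-.11,.15,.04]]);G=L*[1,1,0]
    im=cv2.resize(c['frame'][:,:,::-1],None,fx=3,fy=3,interpolation=cv2.INTER_CUBIC)
    Rm=R.from_euler('z',p[2]).as_matrix().T
    q=[((proj(c,X@Rm+[p[0],p[1],0])+.5)*3).round().astype(np.int32) for X in(L,G)]
    for k in q: cv2.polylines(im,[k],True,(0,0,255),1)
    lo=q[0].min(0)-40; hi=q[0].max(0)+60
    return im[lo[1]:hi[1],lo[0]:hi[0]]
a=wf(T,[.6161,-.0646,-.0133]);b=wf(S,[.6161,-.0646,-.0133]);h=max(a.shape[0],b.shape[0])
pad=lambda i:cv2.copyMakeBorder(i,0,h-i.shape[0],0,0,cv2.BORDER_CONSTANT)
im=np.hstack([pad(a),pad(b)]);f=min(800/im.shape[1],600/im.shape[0]);cv2.imwrite('pics/wf.png',cv2.resize(im,None,fx=f,fy=f,interpolation=cv2.INTER_AREA))
E
```

```text
(no output)
```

View pics/ov1.png

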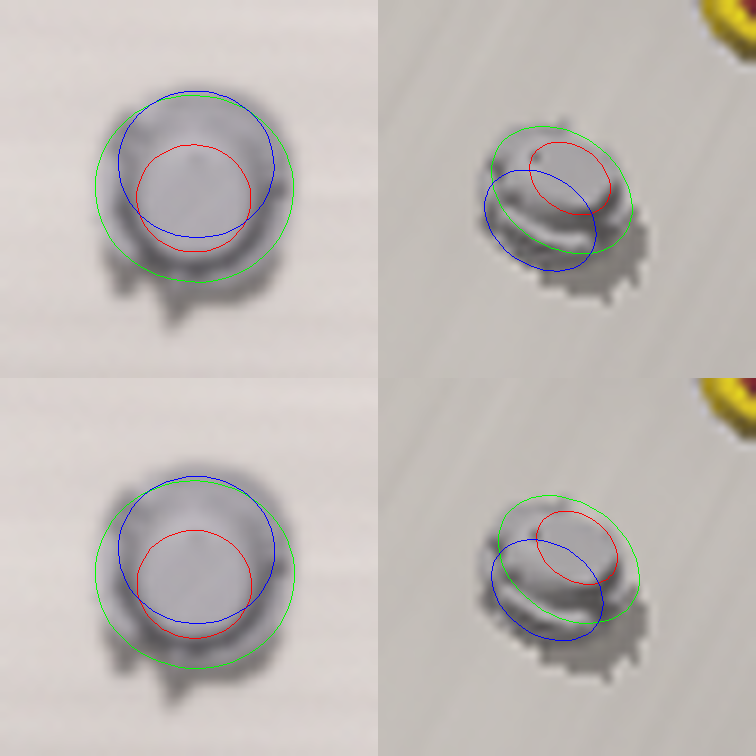

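View pics/wf.png

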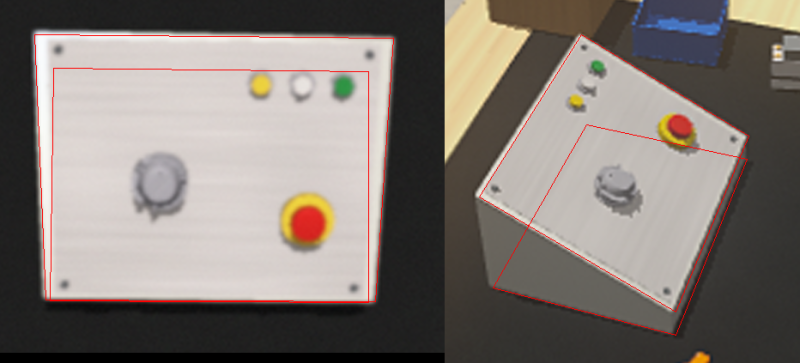

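```bash
python3 - <<'E'
from ov import *
np.set_printoptions(precision=4,suppress=True)
L=np.array([[.11,.15,.147],[.11,-.15,.147],[-.11,-.15,.04],[-.11,.15,.04]])
pcT=np.array([[296,182],[490,185],[481,328],[301,328]])/1.4-.5
pcS=proj(S,L@R.from_euler('z',-.0133).as_matrix().T+[.6161,-.0646,0])+np.array([[-.9,0],[0,0],[0,0],[-.4,-.4]])
def red(c,x,y):
    hsv=cv2.cvtColor(c['frame'],cv2.COLOR_RGB2HSV)
    m=((hsv[...,0]<8)|(hsv[...,0]>172))&(hsv[...,1]>150)
    w=np.zeros(m.shape,bool);w[y-12:y+12,x-12:x+12]=1
    v,u=np.nonzero(m&w);print(len(u));return np.array([u.mean(),v.mean()])
bT,bS=red(T,317,204),red(S,284,202)
dT=np.array([207,203])/7+[230,160]-.5; dS=(np.array([597,187])-[392,0])/7+[232,197]-.5
print(bT,bS)
def model(p):
    x,y,yaw,u,v,h=p[:6]
    C=np.array([x,y,.0935]);Rm=Rp(yaw)
    return C,Rm,C+Rm@[u,v,0],C+Rm@[u-.035,v-.13,h]
def res(p,full=False):
    C,Rm,s,b=model(p); o=[]
    off=dict(T=p[6:9],S=p[9:12])
    for c,pc,d,bb,k in((T,pcT,dT,bT,'T'),(S,pcS,dS,bS,'S')):
        K=L@R.from_euler('z',p[2]).as_matrix().T+[p[0],p[1],0]
        q=proj(c,np.vstack([K,s+Rm@[0,0,.0245],b])+off[k])-np.vstack([pc,d,bb])
        o.append(q.ravel())
    return np.r_[o[0],o[1],(p[4]-.045)/.002,p[6:12]/.0015]
r=least_squares(res,[.616,-.0646,-.013,0,.045,.015]+[0]*6,x_scale=[.01,.01,.01,.01,.01,.01]+[.002]*6)
print(r.x,r.cost);print(r.fun[:24].reshape(-1,2))
C,Rm,s,b=model(r.x);print('seat',s,'axis',Rm[:,2])
cv2.imwrite('pics/ov2.png',np.hstack([overlay(T,s,r.x[2],238,167,42,9),overlay(S,s,r.x[2],240,204,42,9)]))
E
```

```text
129
56
[316.7829 203.8915] [284.     201.6786]
[ 0.6166 -0.0643 -0.0151 -0.0029  0.0459  0.0192 -0.0003 -0.0002 -0.
  0.0003  0.0002 -0.0001] 1.8216865891704423
[[-0.3173  0.3492]
 [ 0.434  -0.1762]
 [-0.4341  0.2127]
 [ 0.1464 -0.8145]
 [-0.2253  0.5227]
 [ 0.1504 -0.4655]
 [ 0.4754  0.0196]
 [-0.2081  0.0532]
 [-0.2355  0.1311]
 [-0.0698  0.5227]
 [ 0.1942 -0.7697]
 [ 0.2884 -0.1675]]
seat [ 0.6147 -0.0184  0.0922] axis [-0.4383  0.0066  0.8988]
```

View pics/ov2.png

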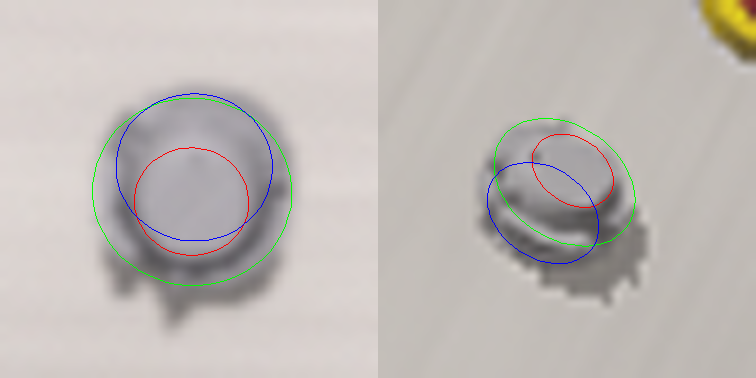

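```bash
cat > mv.py <<'E'
from h import *
def cur():
    o=manip.get_obs(); return np.array(o['position']),R.from_quat(o['ee_rot'])
def plan(pt,Rt,n,p0=None,R0=None,show=True):
    if p0 is None: p0,R0=cur()
    rv=(R0.inv()*Rt).as_rotvec()
    p,Q=p0.copy(),R0
    out=[]
    for i in range(n):
        tp=p0+(pt-p0)*(i+1)/n; tQ=R0*R.from_rotvec(rv*(i+1)/n)
        s=np.round(Q.inv().apply(tp-p)*1e3,1); w=np.round((Q.inv()*tQ).as_rotvec(),3)
        p=p+Q.apply(s/1e3); Q=Q*R.from_rotvec(w)
        out.append(' '.join('%g'%v for v in [*s,*w]))
    for i in range(0,n,5): print('; '.join(out[i:i+5]))
    print('end',p,Q.as_quat())
    return p,Q
def down(yawy):
    a=np.radians(yawy); y=np.array([np.cos(a),np.sin(a),0]); z=np.array([0,0,-1.]); return R.from_matrix(np.c_[np.cross(y,z),y,z])
SEAT=np.array([.6150,-.0185,.0918]); YAW=-.015
def RP(): return R.from_euler('z',YAW)*R.from_euler('y',-np.radians(26))
def panel(ang,h,u=0,v=0):
    "TCP at h above panel on axis; tool y at angle ang (deg, ccw seen from outside) from panel x"
    P=RP(); a=np.radians(ang)
    y=np.array([np.cos(a),np.sin(a),0]); z=np.array([0,0,-1.])
    return SEAT+P.apply([u,v,h]), P*R.from_matrix(np.c_[np.cross(y,z),y,z])
def inpanel():
    p,Q=cur(); M=(RP().inv()*Q).as_matrix(); q=RP().inv().apply(p-SEAT)
    o=manip.get_obs()
    print('t',o['clock'],'tcp panel mm',q*1e3,'ang',np.degrees(np.arctan2(M[1,1],M[0,1])),'tilt',np.degrees(np.arccos(-M[2,2])),'z',M[:,2],'F',RP().inv().apply(o['ft_force']),'tq',RP().inv().apply(o['torque']),'j',o['joint_pos'],'w',o['grip_width'])
np.set_printoptions(precision=3,suppress=True)
E
python3 -c "
from mv import *
p,Q=plan(np.array([.4942,.2855,.15]),down(22.5),10)"
```

```text
-35.3 -17.7 6.8 0 -0 0.08; -36.6 -14.8 6.9 0 -0 0.08; -37.7 -11.8 6.8 0 -0 0.079; -38.5 -8.8 6.8 0 -0 0.08; -39.1 -5.7 6.8 0 -0 0.08
-39.4 -2.5 6.9 0 -0 0.08; -39.5 0.6 6.8 0 -0 0.08; -39.3 3.7 6.8 0 -0 0.08; -38.9 6.9 6.9 0 -0 0.079; -38.2 9.9 6.8 0 -0 0.08
end [0.494 0.285 0.15 ] [ 0.555  0.832  0.    -0.   ]
```

Request:
{"op": "arm_command", "data": {
  "targets": "-35.3 -17.7 6.8 0 0 0.08; -36.6 -14.8 6.9 0 0 0.08; -37.7 -11.8 6.8 0 0 0.08; -38.5 -8.8 6.8 0 0 0.08; -39.1 -5.7 6.8 0 0 0.08",
  "grip": 60
}}

```text
clock: 1.72
position: [0.3637, 0.4319, 0.1842]
ee_rot: [0.381, 0.924, 0.0, 0.0]
ft_force: [0.4, -0.6, -0.6]
grip_width: 0.702
```

Request:
{"op": "arm_command", "data": {
  "targets": "-39.4 -2.5 6.9 0 0 0.08; -39.5 0.6 6.8 0 0 0.08; -39.3 3.7 6.8 0 0 0.08; -38.9 6.9 6.9 0 0 0.08; -38.2 9.9 6.8 0 0 0.08"
}}

```text
clock: 2.35
position: [0.4948, 0.2843, 0.15]
ee_rot: [0.557, 0.83, 0.0, 0.0]
ft_force: [0.0, 0.2, -0.2]
grip_width: 0.7
```

```bash
python3 -c "
from mv import *
for n in ['top','side']:
    c=cam(n); save(c,n+'1.png',1.4)
print(manip.get_obs())
plan(np.array([.4942,.2855,.041]),down(22.5),4)"
```

```text
{'clock': 2.45, 'joint_pos': array([-0.81 ,  0.26 ,  0.251,  1.712, -0.067,  1.178, -0.159]), 'joint_velocities': array([-0.04 , -0.011, -0.065, -0.002, -0.011,  0.011,  0.   ]), 'tau': array([ -0.196, -52.747,   2.99 , -37.182,  -0.206,  -0.222,   0.003]), 'position': array([0.497, 0.28 , 0.149]), 'ee_rot': array([ 0.56 ,  0.829, -0.001,  0.001]), 'ft_force': array([ 0.404, -0.429,  0.429]), 'torque': array([-0.011,  0.025, -0.04 ]), 'grip_width': 0.6988789019791153}
1.5 -0.1 27.1 -0 0.001 -0.003; 1.4 -0.1 27.1 -0 0 -0.002; 1.4 -0.1 27.1 -0 0.001 -0.003; 1.5 -0.1 27.1 -0 0 -0.002
end [0.494 0.286 0.041] [ 0.556  0.831 -0.     0.   ]
```

View pics/side1.png

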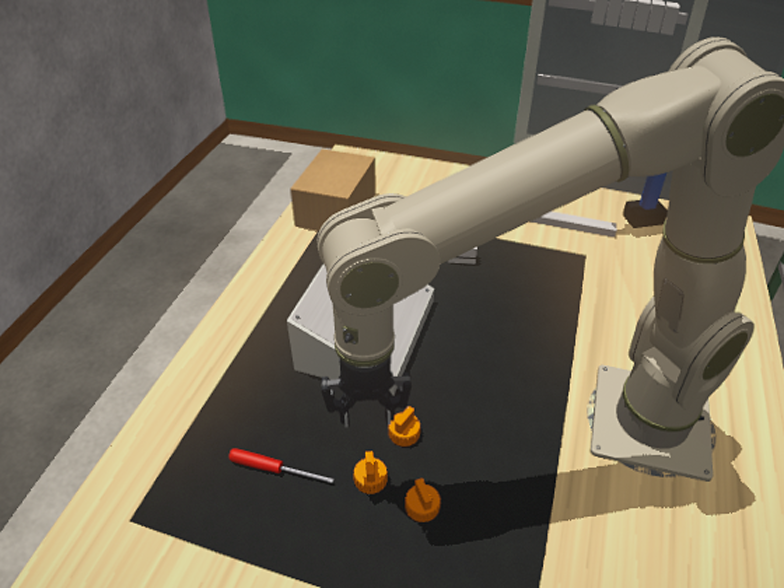

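The gripper hangs over the cap, which is still at about (370,472) in the enlarged side view. I'll let it settle, then measure again.

Request:
{"op": "arm_command", "data": {
  "targets": "0 0 50 0 0 0; 0 0 0 0 0 0"
}}

```text
clock: 2.7
position: [0.4916, 0.2843, 0.0972]
ee_rot: [0.556, 0.831, -0.003, -0.001]
ft_force: [-0.6, 0.2, 0.3]
grip_width: 0.704
```

```bash
python3 -c "
from mv import *
o=manip.get_obs();print(o['position'],o['joint_velocities'],R.from_quat(o['ee_rot']).as_matrix())
plan(np.array([.4942,.2855,.041]),down(22.5),3)"
```

```text
[0.492 0.284 0.097] [-0.004 -0.044  0.008 -0.069  0.01   0.049 -0.007] [[-0.382  0.924 -0.005]
 [ 0.924  0.382 -0.004]
 [-0.001 -0.006 -1.   ]]
0.1 1.1 18.7 -0.002 0 -0; 0 1 18.8 -0.002 0.001 -0.001; 0.1 1 18.7 -0.002 0 0
end [0.494 0.286 0.041] [ 0.556  0.831 -0.     0.   ]
```

Request:
{"op": "arm_command", "data": {
  "targets": "0 0 20 0 0 0; 0 0 20 0 0 0; 0 0 18 0 0 0; 0 0 0 0 0 0; 0 0 0 0 0 0"
}}

```text
clock: 3.32
position: [0.4945, 0.2856, 0.043]
ee_rot: [0.556, 0.831, 0.001, 0.0]
ft_force: [0.1, 0.9, 0.0]
grip_width: 0.706
```

```bash
python3 -c "
from mv import *
o=manip.get_obs();print(o['position'],o['joint_velocities'],o['ft_force'])
for n in ['top','side']:
    c=cam(n); x,y=(108,210) if n=='top' else (230,300)
    cv2.imwrite('pics/g_%s.png'%n,cv2.resize(c['frame'][y:y+64,x:x+64,::-1],None,fx=8,fy=8,interpolation=cv2.INTER_CUBIC))
o=manip.get_obs();print(o['position'],o['joint_velocities'])
"
```

```text
[0.494 0.286 0.043] [-0.    -0.004  0.    -0.002 -0.003 -0.004 -0.001] [0.062 0.876 0.005]
[0.495 0.286 0.043] [ 0.001  0.001 -0.002  0.004  0.001 -0.003  0.   ]
```

View pics/g_side.png

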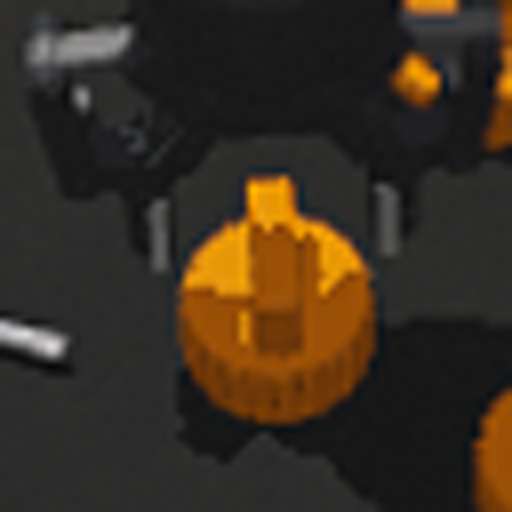

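The fingers straddle the bar, centred on it. Closing.

Request:
{"op": "arm_command", "data": {
  "targets": "0 0 0 0 0 0; 0 0 0 0 0 0; 0 0 0 0 0 0; 0 0 0 0 0 0; 0 0 0 0 0 0",
  "grip": 0,
  "squeeze": 60
}}

```text
clock: 4.05
position: [0.4942, 0.2854, 0.0423]
ee_rot: [0.556, 0.831, 0.0, 0.0]
ft_force: [0.9, 0.0, 2.8]
grip_width: 0.138
```

```bash
python3 -c "
from mv import *
o=manip.get_obs();print(o['position'],o['joint_velocities'],o['ft_force'],o['grip_width']*85.4,R.from_quat(o['ee_rot']).as_matrix())
"
```

```text
[0.494 0.285 0.042] [-0.002  0.     0.001  0.     0.001  0.    -0.001] [0.875 0.024 2.753] 11.762698491209418 [[-0.381  0.925  0.001]
 [ 0.925  0.381  0.   ]
 [ 0.     0.001 -1.   ]]
```

Request:
{"op": "arm_command", "data": {
  "targets": "0 0 -30 0 0 0; 0 0 -50 0 0 0; 0 0 -40 0 0 0; 0 0 0 0 0 0"
}}

```text
clock: 4.55
position: [0.4953, 0.286, 0.165]
ee_rot: [0.556, 0.831, 0.002, 0.001]
ft_force: [0.5, -0.0, -1.7]
grip_width: 0.137
```

```bash
python3 -c "
from mv import *
o=manip.get_obs();print(o['position'],o['joint_pos'],o['ft_force'],o['grip_width']*85.4)
pt,Rt=panel(0,.11)
plan(pt,Rt,10,np.array([.4942,.2855,.1625]),down(22.4))
"
```

```text
[0.495 0.286 0.165] [-0.817  0.246  0.25   1.695 -0.065  1.204 -0.16 ] [ 0.537 -0.02  -1.654] 11.666389707564631
-30.8 -4.8 -2.8 -0.045 -0.009 0.04; -31 -3.5 -2.7 -0.045 -0.009 0.04; -31.1 -2.2 -2.6 -0.044 -0.01 0.04; -31.3 -0.7 -2.3 -0.045 -0.009 0.04; -31.2 0.6 -2.1 -0.045 -0.009 0.039
-31.2 1.8 -1.7 -0.045 -0.009 0.04; -31.1 3.2 -1.3 -0.044 -0.01 0.04; -31 4.5 -0.8 -0.045 -0.009 0.04; -30.8 5.8 -0.4 -0.045 -0.009 0.04; -30.5 7 0.3 -0.044 -0.009 0.04
end [ 0.567 -0.018  0.191] [0.694 0.684 0.158 0.16 ]
```

Request:
{"op": "arm_command", "data": {
  "targets": "-30.8 -4.8 -2.8 -0.045 -0.009 0.04; -31 -3.5 -2.7 -0.045 -0.009 0.04; -31.1 -2.2 -2.6 -0.044 -0.01 0.04; -31.3 -0.7 -2.3 -0.045 -0.009 0.04; -31.2 0.6 -2.1 -0.045 -0.009 0.039"
}}

```text
clock: 5.18
position: [0.5296, 0.1323, 0.1747]
ee_rot: [0.633, 0.766, 0.079, 0.081]
ft_force: [-0.4, -0.2, -1.5]
grip_width: 0.132
```

Request:
{"op": "arm_command", "data": {
  "targets": "-31.2 1.8 -1.7 -0.045 -0.009 0.04; -31.1 3.2 -1.3 -0.044 -0.01 0.04; -31 4.5 -0.8 -0.045 -0.009 0.04; -30.8 5.8 -0.4 -0.045 -0.009 0.04; -30.5 7 0.3 -0.044 -0.009 0.04"
}}

```text
clock: 5.8
position: [0.5657, -0.0191, 0.1886]
ee_rot: [0.695, 0.684, 0.157, 0.16]
ft_force: [0.5, -0.0, -1.8]
grip_width: 0.133
```

Request:
{"op": "arm_command", "data": {
  "targets": "0 0 0 0 0 0; 0 0 0 0 0 0; 0 0 0 0 0 0"
}}

```text
clock: 6.18
position: [0.5664, -0.017, 0.1897]
ee_rot: [0.694, 0.685, 0.157, 0.16]
ft_force: [0.6, -0.0, 0.1]
grip_width: 0.135
```

```bash
python3 -c "
from mv import *
inpanel()
for n in ['top','side']:
    c=cam(n); x,y=(200,130) if n=='top' else (200,160)
    cv2.imwrite('pics/h_%s.png'%n,cv2.resize(c['frame'][y:y+120,x:x+130,::-1],None,fx=4,fy=4,interpolation=cv2.INTER_CUBIC))
inpanel()
"
```

```text
t 6.175 tcp panel mm [ -0.776   0.747 109.256] ang 0.0948250936058866 tilt 0.09043815798360533 z [-0.001  0.001 -1.   ] F [ 0.537  0.002 -0.2  ] tq [-0.018  0.654  0.029] j [-0.582 -0.136  0.478  2.094  0.165  0.724 -0.206] w 0.13540354694883786
t 6.275 tcp panel mm [ -0.559   0.511 109.407] ang 0.06940512185292215 tilt 0.06648876006432988 z [-0.001  0.001 -1.   ] F [-0.702  0.651 -0.954] tq [0.027 0.593 0.034] j [-0.582 -0.136  0.479  2.093  0.165  0.724 -0.206] w 0.13325670923920596
```

View pics/h_side.png

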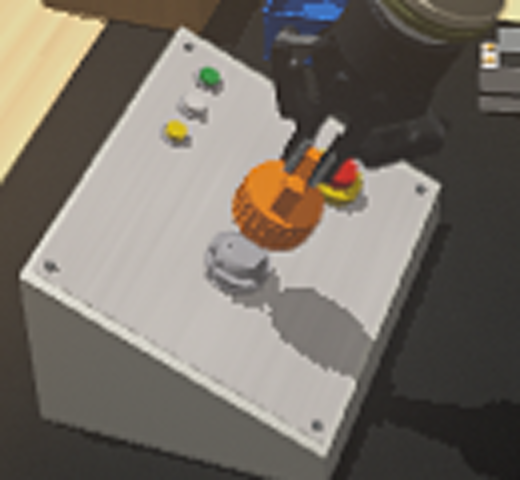

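Request:
{"op": "arm_command", "data": {
  "targets": "0 0 16 0 0 0; 0 0 16 0 0 0; 0 0 10 0 0 0; 0 0 0 0 0 0; 0 0 0 0 0 0"
}}

```text
clock: 6.9
position: [0.5851, -0.0182, 0.1528]
ee_rot: [0.694, 0.684, 0.158, 0.16]
ft_force: [-0.4, -0.3, -1.2]
grip_width: 0.135
```

```bash
python3 -c "
from mv import *
inpanel()
for n in ['top','side']:
    c=cam(n); x,y=(200,130) if n=='top' else (220,180)
    cv2.imwrite('pics/i_%s.png'%n,cv2.resize(c['frame'][y:y+90,x:x+90,::-1],None,fx=6,fy=6,interpolation=cv2.INTER_CUBIC))
"
```

```text
t 6.9 tcp panel mm [-0.119 -0.168 67.943] ang 0.003888408906270903 tilt 0.019949112299989247 z [-0.  0. -1.] F [-0.887 -0.279 -0.896] tq [-0.034  0.62   0.011] j [-0.587 -0.038  0.515  2.1    0.094  0.624 -0.146] w 0.13518597123191345
```

View pics/i_side.png

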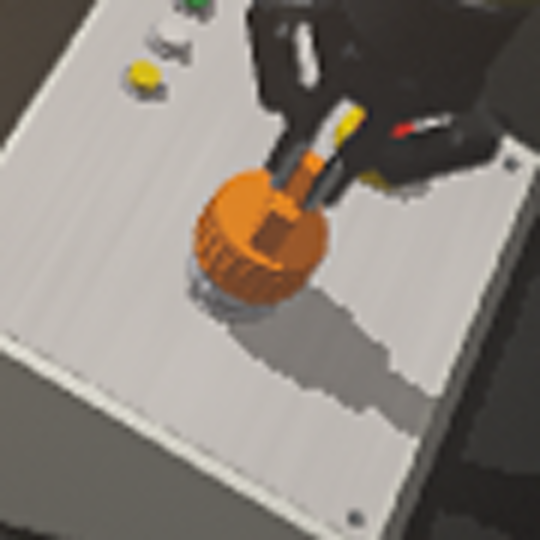

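Request:
{"op": "arm_command", "data": {
  "targets": "0 0 2 0 0 0; 0 0 2 0 0 0; 0 0 2 0 0 0; 0 0 0 0 0 0"
}}

```text
clock: 7.5
position: [0.5876, -0.0184, 0.1467]
ee_rot: [0.694, 0.684, 0.158, 0.16]
ft_force: [0.2, 0.6, -1.8]
grip_width: 0.131
```

```bash
python3 -c "
from mv import *
inpanel()"
```

```text
t 7.5 tcp panel mm [-0.559 -0.265 61.407] ang 7.092293011299279e-05 tilt 0.04608559550002565 z [-0.001  0.    -1.   ] F [-0.603  0.623 -1.661] tq [0.025 0.586 0.047] j [-0.587 -0.022  0.519  2.101  0.08   0.61  -0.135] w 0.13145404222946314
```

Request:
{"op": "arm_command", "data": {
  "targets": "0 0 2 0 0 0; 0 0 1.5 0 0 0; 0 0 0 0 0 0"
}}

```text
clock: 7.88
position: [0.5891, -0.0184, 0.1437]
ee_rot: [0.694, 0.684, 0.158, 0.16]
ft_force: [0.7, -0.0, -1.1]
grip_width: 0.139
```

Request:
{"op": "arm_command", "data": {
  "targets": "0 0 1.5 0 0 0; 0 0 1.5 0 0 0; 0 0 0 0 0 0"
}}

```text
clock: 8.25
position: [0.5904, -0.0184, 0.141]
ee_rot: [0.694, 0.684, 0.158, 0.16]
ft_force: [-0.3, -0.1, -1.6]
grip_width: 0.133
```

```bash
python3 -c "
from mv import *
inpanel()"
```

```text
t 8.25 tcp panel mm [-0.525 -0.283 54.958] ang -0.0018346172570914336 tilt 0.04085925622296977 z [-0.001  0.    -1.   ] F [-0.982 -0.058 -1.312] tq [-0.032  0.659  0.002] j [-0.586 -0.006  0.523  2.101  0.065  0.595 -0.123] w 0.13268154537855886
```

Request:
{"op": "arm_command", "data": {
  "targets": "0 0 1.5 0 0 0; 0 0 0 0 0 0"
}}

```text
clock: 8.5
position: [0.5911, -0.0184, 0.1397]
ee_rot: [0.694, 0.684, 0.158, 0.16]
ft_force: [-0.0, -0.6, -1.2]
grip_width: 0.131
```

Request:
{"op": "arm_command", "data": {
  "targets": "0 0 1.5 0 0 0; 0 0 0 0 0 0"
}}

```text
clock: 8.75
position: [0.5917, -0.0184, 0.1383]
ee_rot: [0.694, 0.684, 0.158, 0.16]
ft_force: [0.1, 0.1, -1.4]
grip_width: 0.135
```

```bash
python3 -c "
from mv import *
inpanel()"
```

```text
t 8.75 tcp panel mm [-0.523 -0.271 51.989] ang -0.002288952352572795 tilt 0.04043930974215699 z [-0.001  0.    -1.   ] F [-0.586  0.128 -1.313] tq [ 0.004  0.657 -0.02 ] j [-0.585  0.002  0.524  2.101  0.058  0.588 -0.117] w 0.13482613664893156
```

Request:
{"op": "arm_command", "data": {
  "targets": "0 0 1.5 0 0 0; 0 0 0 0 0 0"
}}

```text
clock: 9.0
position: [0.5924, -0.0185, 0.1369]
ee_rot: [0.694, 0.684, 0.158, 0.16]
ft_force: [0.6, -0.7, -2.2]
grip_width: 0.133
```

Request:
{"op": "arm_command", "data": {
  "targets": "0 0 1.5 0 0 0; 0 0 0 0 0 0"
}}

```text
clock: 9.25
position: [0.5931, -0.0185, 0.1357]
ee_rot: [0.694, 0.684, 0.158, 0.16]
ft_force: [0.1, 0.5, -1.5]
grip_width: 0.131
```

```bash
python3 -c "
from mv import *
inpanel()
for n in ['top','side']:
    c=cam(n); x,y=(200,130) if n=='top' else (220,180)
    cv2.imwrite('pics/j_%s.png'%n,cv2.resize(c['frame'][y:y+90,x:x+90,::-1],None,fx=6,fy=6,interpolation=cv2.INTER_CUBIC))
"
```

```text
t 9.25 tcp panel mm [-0.448 -0.281 49.024] ang -0.005702464812095893 tilt 0.03372300501111593 z [-0.001  0.    -1.   ] F [-0.544  0.481 -1.384] tq [ 0.008  0.614 -0.01 ] j [-0.584  0.01   0.526  2.1    0.05   0.581 -0.111] w 0.13113915230800155
```

View pics/j_side.png

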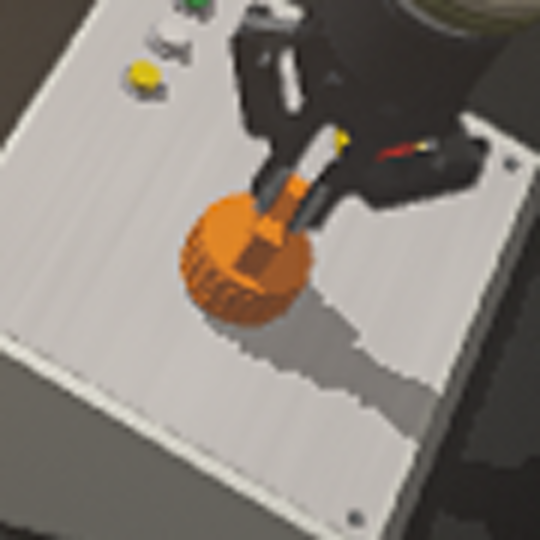

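The cap covers the socket at about (247,258) in the crop, and there's no contact force yet.

Request:
{"op": "arm_command", "data": {
  "targets": "0 0 1.5 0 0 0; 0 0 0 0 0 0"
}}

```text
clock: 9.6
position: [0.5941, -0.0184, 0.1353]
ee_rot: [0.694, 0.684, 0.158, 0.16]
ft_force: [-10.1, 0.4, 11.8]
grip_width: 0.134
```

```bash
python3 -c "
from mv import *
inpanel()"
```

```text
t 9.6 tcp panel mm [ 0.322 -0.198 48.293] ang -0.02701354499784775 tilt 0.0506251678397315 z [ 0.     0.001 -1.   ] F [-3.947  0.198 15.016] tq [ 0.003  1.357 -0.041] j [-0.584  0.012  0.526  2.099  0.047  0.579 -0.107] w 0.13351581698746007
```

Contact, about 15 N. I'll turn backward (counter-clockwise) gently to feel for the starts.

Request:
{"op": "arm_command", "data": {
  "targets": "0 -0.5 0 0 0 -0.06; 0 0 0 0 0 -0.06; 0 0 0 0 0 -0.06; 0 0 0 0 0 0"
}}

```text
clock: 10.1
position: [0.5941, -0.0184, 0.1354]
ee_rot: [0.63, 0.743, 0.144, 0.174]
ft_force: [-7.0, -0.3, 9.9]
grip_width: 0.137
```

```bash
python3 -c "
from mv import *
inpanel()"
```

```text
t 10.1 tcp panel mm [ 0.31  -0.166 48.395] ang 10.332073838077562 tilt 0.09715075032149144 z [ 0.001  0.001 -1.   ] F [-1.987 -0.444 11.947] tq [-0.034  0.84  -0.049] j [-0.582  0.011  0.524  2.1    0.048  0.578  0.072] w 0.13703511834501783
```

Request:
{"op": "arm_command", "data": {
  "targets": "0 0 0 0 0 -0.08; 0 0 0 0 0 -0.08; 0 0 0 0 0 -0.08; 0 0 0 0 0 0"
}}

```text
clock: 10.6
position: [0.5941, -0.0184, 0.1355]
ee_rot: [0.538, 0.812, 0.122, 0.19]
ft_force: [-6.7, 1.0, 9.0]
grip_width: 0.137
```

```bash
python3 -c "
from mv import *
inpanel()"
```

```text
t 10.6 tcp panel mm [ 0.318 -0.259 48.424] ang 23.850003419623896 tilt 0.12551305235814433 z [ 0.001  0.002 -1.   ] F [-2.139  0.919 11.045] tq [ 0.163  0.937 -1.949] j [-0.578  0.012  0.521  2.1    0.046  0.578  0.311] w 0.13658537670094295
```

Counter-clockwise is blocked with about 2 N·m after 24° or less, at a bar height of about 51 mm. That fits being already dropped into the starts. I'll go clockwise and follow it down.

Request:
{"op": "arm_command", "data": {
  "targets": "0 0 0 0 0 0.1; 0 0 0 0 0 0.1; 0 0 0.2 0 0 0.1; 0 0 0.3 0 0 0.1; 0 0 0 0 0 0"
}}

```text
clock: 11.22
position: [0.5946, -0.0183, 0.1355]
ee_rot: [0.688, 0.69, 0.158, 0.162]
ft_force: [-9.2, -0.7, 14.5]
grip_width: 0.133
```

```bash
python3 -c "
from mv import *
inpanel()"
```

```text
t 11.225 tcp panel mm [ 0.793 -0.103 48.187] ang 1.0278040687761374 tilt 0.137887163713924 z [ 0.002  0.001 -1.   ] F [-1.903 -0.8   17.034] tq [-0.029  1.036 -0.063] j [-0.583  0.012  0.526  2.1    0.046  0.577 -0.089] w 0.13271283736836112
```

Request:
{"op": "arm_command", "data": {
  "targets": "0 0 0 0 0 0.1; 0 0 0 0 0 0.1; 0 0 0 0 0 0.1; 0 0 0 0 0 0"
}}

```text
clock: 11.72
position: [0.5944, -0.0184, 0.1353]
ee_rot: [0.783, 0.579, 0.18, 0.137]
ft_force: [-9.8, 0.9, 14.3]
grip_width: 0.132
```

```bash
python3 -c "
from mv import *
inpanel()"
```

```text
t 11.725 tcp panel mm [ 0.549 -0.22  48.096] ang -16.187394734733875 tilt 0.11285754091781121 z [ 0.002  0.001 -1.   ] F [-2.54   0.759 17.179] tq [-0.098  1.19  -0.259] j [-0.588  0.012  0.53   2.1    0.046  0.577 -0.389] w 0.13181456123136728
```

Request:
{"op": "arm_command", "data": {
  "targets": "0 0 0 0 0 0.1; 0 0 0 0 0 0.1; 0 0 0 0 0 0.1; 0 0 0 0 0 0"
}}

```text
clock: 12.22
position: [0.594, -0.0185, 0.1344]
ee_rot: [0.861, 0.457, 0.198, 0.108]
ft_force: [-3.2, -0.1, 5.6]
grip_width: 0.134
```

```bash
python3 -c "
from mv import *
inpanel()"
```

```text
t 12.225 tcp panel mm [-0.222 -0.291 47.458] ang -33.22895731190556 tilt 0.04964488375793929 z [ 0.001  0.001 -1.   ] F [-0.424 -0.168  6.386] tq [-0.073  0.597 -0.185] j [-0.592  0.013  0.534  2.101  0.046  0.576 -0.687] w 0.13377830356318518
```

Request:
{"op": "arm_command", "data": {
  "targets": "0 0 0.4 0 0 0.1; 0 0 0.4 0 0 0.1; 0 0 0.4 0 0 0.1; 0 0 0 0 0 0"
}}

```text
clock: 12.72
position: [0.5942, -0.0183, 0.1329]
ee_rot: [0.919, 0.324, 0.211, 0.078]
ft_force: [-0.7, 0.2, 3.3]
grip_width: 0.136
```

```bash
python3 -c "
from mv import *
inpanel()"
```

```text
t 12.725 tcp panel mm [-0.662 -0.121 46.012] ang -50.283511259040225 tilt 0.027943930945351282 z [-0.  0. -1.] F [0.775 0.236 3.271] tq [-0.003  0.661 -0.106] j [-0.596  0.016  0.539  2.102  0.043  0.574 -0.982] w 0.13554485137497144
```

It is following the thread down, roughly 1.2–1.45 mm per 17°. I'll continue.

Request:
{"op": "arm_command", "data": {
  "targets": "0 0 0.7 0 0 0.1; 0 0 0.6 0 0 0.1; 0 0 0.5 0 0 0.1; 0 0 0 0 0 0"
}}

```text
clock: 13.22
position: [0.5953, -0.0183, 0.1316]
ee_rot: [0.957, 0.183, 0.221, 0.045]
ft_force: [-3.9, 1.0, 6.7]
grip_width: 0.134
```

```bash
python3 -c "
from mv import *
inpanel()"
```

```text
t 13.225 tcp panel mm [-0.252 -0.079 44.428] ang -67.46849800989573 tilt 0.05090212024315645 z [ 0.001  0.001 -1.   ] F [-0.601  0.979  7.784] tq [ 0.062  0.645 -0.15 ] j [-0.601  0.021  0.545  2.101  0.038  0.57  -1.278] w 0.13351918413828692
```

Request:
{"op": "arm_command", "data": {
  "targets": "0 0 0.5 0 0 0.1; 0 0 0.5 0 0 0.1; 0 0 0.5 0 0 0.1; 0 0 0 0 0 0"
}}

```text
clock: 13.72
position: [0.5959, -0.0183, 0.1302]
ee_rot: [0.974, 0.038, 0.225, 0.012]
ft_force: [-3.4, 0.9, 6.9]
grip_width: 0.133
```

```bash
python3 -c "
from mv import *
inpanel()"
```

```text
t 13.725 tcp panel mm [-0.289 -0.087 42.904] ang -84.65723731959173 tilt 0.047956446346858896 z [ 0.001  0.001 -1.   ] F [-0.026  0.854  7.736] tq [ 0.146  0.618 -0.229] j [-0.607  0.024  0.553  2.101  0.034  0.566 -1.574] w 0.13250792901293312
```

Request:
{"op": "arm_command", "data": {
  "targets": "0 0 0.5 0 0 0.08; 0 0 0.3 0 0 0.06; 0 0 0 0 0 0"
}}

```text
clock: 14.1
position: [0.5965, -0.0181, 0.1299]
ee_rot: [0.974, -0.029, 0.225, -0.004]
ft_force: [-6.6, 1.3, 10.4]
grip_width: 0.133
```

```bash
python3 -c "
from mv import *
inpanel()"
```

```text
t 14.1 tcp panel mm [ 0.07   0.079 42.395] ang -92.62255328475726 tilt 0.0806381933809324 z [ 0.001  0.001 -1.   ] F [-1.348  1.232 12.227] tq [0.153 0.839 0.016] j [-0.61   0.026  0.557  2.101  0.032  0.565 -1.711] w 0.13348030874001057
```

Request:
{"op": "arm_command", "data": {
  "targets": "0 0 0.2 0 0 0.06; 0 0 0 0 0 0.06; 0 0 0 0 0 0"
}}

```text
clock: 14.48
position: [0.5964, -0.018, 0.1298]
ee_rot: [0.97, -0.087, 0.225, -0.017]
ft_force: [-9.6, -0.3, 14.0]
grip_width: 0.138
```

```bash
python3 -c "
from mv import *
inpanel()"
```

```text
t 14.475 tcp panel mm [-0.042  0.245 42.262] ang -99.37634490897214 tilt 0.06391123544686732 z [ 0.001  0.001 -1.   ] F [-2.489 -0.472 16.841] tq [0.139 1.089 1.023] j [-0.613  0.026  0.56   2.101  0.032  0.565 -1.829] w 0.13834029566762357
```

Torque is rising, so this is the stop. One more turn with firm torque to confirm it is hard home.

Request:
{"op": "arm_command", "data": {
  "targets": "0 0 0 0 0 0.06; 0 0 0 0 0 0.04; 0 0 0 0 0 0; 0 0 0 0 0 0"
}}

```text
clock: 14.98
position: [0.5965, -0.0179, 0.1298]
ee_rot: [0.965, -0.134, 0.224, -0.028]
ft_force: [-10.4, -0.1, 13.7]
grip_width: 0.133
```

```bash
python3 -c "
from mv import *
inpanel()
for n in ['top','side']:
    c=cam(n); x,y=(200,130) if n=='top' else (220,180)
    cv2.imwrite('pics/k_%s.png'%n,cv2.resize(c['frame'][y:y+90,x:x+90,::-1],None,fx=6,fy=6,interpolation=cv2.INTER_CUBIC))
"
```

```text
t 14.975 tcp panel mm [ 0.004  0.298 42.271] ang -104.96101892699724 tilt 0.05827093911506535 z [ 0.001  0.001 -1.   ] F [-3.38  -0.257 16.895] tq [0.011 1.096 1.689] j [-0.616  0.026  0.562  2.101  0.032  0.565 -1.928] w 0.13338917326037045
```

View pics/k_side.png

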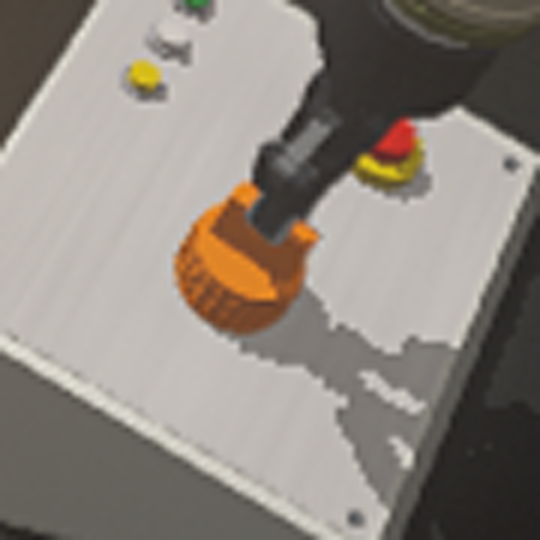

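Seated: total drop is 6.0 mm, the height is constant, and torque rises to 1.7 N·m. The picture shows the cap square on the panel at about (242,262) in the crop, with the button clear. I'll ease the torque and release.

Request:
{"op": "arm_command", "data": {
  "targets": "0 0 -0.5 0 0 -0.06; 0 0 0 0 0 0"
}}

```text
clock: 15.32
position: [0.5962, -0.0179, 0.1298]
ee_rot: [0.969, -0.106, 0.224, -0.021]
ft_force: [-4.8, 0.3, 7.6]
grip_width: 0.138
```

Request:
{"op": "arm_command", "data": {
  "targets": "0 0 0 0 0 0; 0 0 0 0 0 0; 0 0 0 0 0 0; 0 0 0 0 0 0",
  "grip": 45
}}

```text
clock: 15.82
position: [0.5957, -0.0185, 0.1292]
ee_rot: [0.968, -0.109, 0.224, -0.022]
ft_force: [0.1, -1.1, 0.4]
grip_width: 0.526
```

Request:
{"op": "arm_command", "data": {
  "targets": "0 0 -10 0 0 0; 0 0 -30 0 0 0; 0 0 -50 0 0 0; 0 0 -50 0 0 0; 0 0 0 0 0 0"
}}

```text
clock: 16.45
position: [0.5352, -0.0177, 0.2601]
ee_rot: [0.967, -0.109, 0.227, -0.024]
ft_force: [-0.0, 0.1, -0.1]
grip_width: 0.527
```

```bash
python3 -c "
from mv import *
inpanel()
for n in ['top','side']:
    c=cam(n); save(c,n+'_full.png',1.4); x,y=(200,130) if n=='top' else (220,180)
    cv2.imwrite('pics/l_%s.png'%n,cv2.resize(c['frame'][y:y+90,x:x+90,::-1],None,fx=6,fy=6,interpolation=cv2.INTER_CUBIC))
"
```

```text
t 16.45 tcp panel mm [  2.016  -0.349 186.229] ang -102.07732616514768 tilt 0.4209375083099735 z [ 0.007  0.003 -1.   ] F [-0.083  0.145 -0.078] tq [ 0.049  0.463 -0.011] j [-0.625 -0.301  0.456  2.06   0.26   0.909 -2.067] w 0.527163018422133
```

View pics/l_side.png

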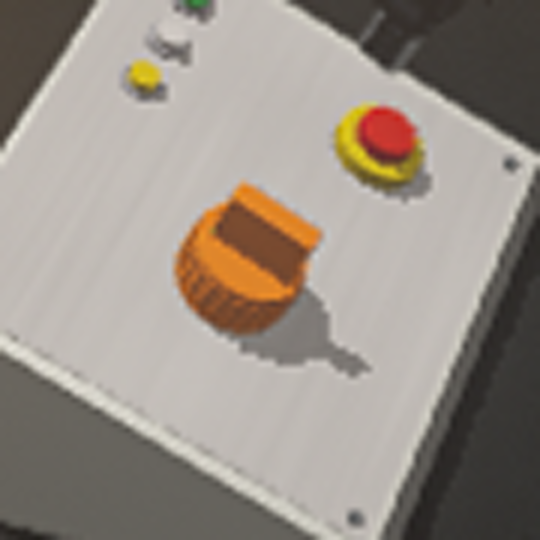

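View pics/side_full.png

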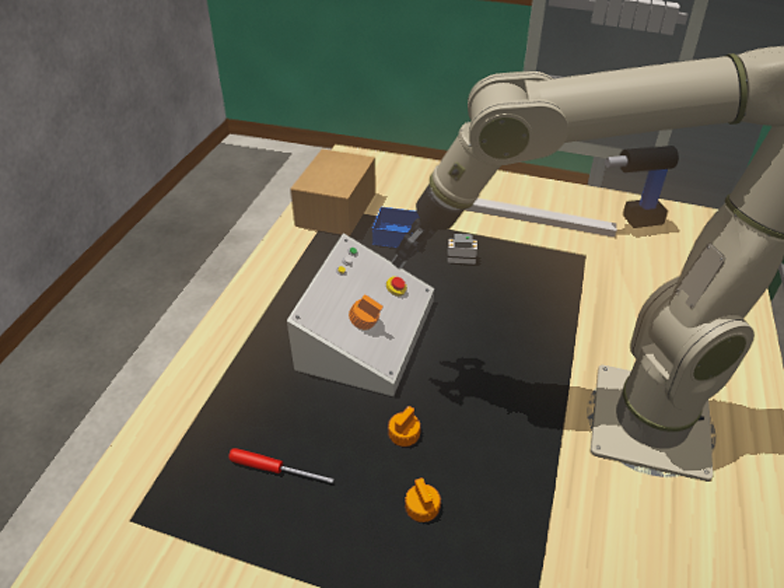

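```bash
python3 - <<'E'
from mv import *
from scipy.optimize import minimize
P=RP().as_matrix()
a=np.linspace(0,2*np.pi,48,endpoint=False)
def mask(c,u,v,h,yaw):
    m=np.zeros((1680,2240),np.uint8); Rz=R.from_euler('z',yaw).as_matrix()
    cyl=np.vstack([np.c_[.029*np.cos(a),.029*np.sin(a),np.full(48,k)] for k in(0,.030)])
    bar=np.array([[sx*.023,sy*.007,k] for sx in(-1,1) for sy in(-1,1) for k in(.03,.06)])
    for X in(cyl,bar):
        W=(X@Rz.T+[u,v,h])@P.T+SEAT
        cv2.fillConvexPoly(m,cv2.convexHull(((proj(c,W)+.5)*4).astype(np.float32)).round().astype(np.int32),255)
    return cv2.resize(m,(560,420),interpolation=cv2.INTER_AREA)/255.
cs=[]
for n,ctr in(('side',(261,224)),('top',(259,188))):
    c=cam(n);hsv=cv2.cvtColor(c['frame'],cv2.COLOR_RGB2HSV)
    m=((hsv[...,0]<22)&(hsv[...,1]>130)&(hsv[...,2]>60)).astype(float)
    w=np.zeros_like(m);cv2.circle(w,ctr,22,1,-1);cs.append((c,m*w))
    r=manip.search_frame(c,'stop_button');print(n,[(x['p'],toW(c,x['xyz'])) for x in r[:1]])
def run(cs):
    f=lambda p:sum(np.abs(mask(c,p[0]/1e3,p[1]/1e3,p[2]/1e3,p[3]/20)-m).sum() for c,m in cs)
    return min((minimize(f,s[0],method='Nelder-Mead',options=dict(initial_simplex=np.array(s))) for s in [[[0,0,z,y*20],[5,0,z,y*20],[0,5,z,y*20],[0,0,z+4,y*20],[0,0,z,y*20+3]] for z in(0,8) for y in(-.2,.1)]),key=lambda r:r.fun)
for nm,k in(('both',cs),('side',cs[:1])):
    r=run(k);print(nm,'u v rim-h mm',r.x[:3],'grip h',r.x[2]+45,'yaw',np.degrees(r.x[3]/20),r.fun,[m.sum() for _,m in k])
E
```

```text
side [(0.64, array([ 0.566, -0.142,  0.093]))]
top [(0.66, array([ 0.569, -0.152,  0.092]))]
both u v rim-h mm [-0.909 -0.614  3.039] grip h 48.03946820781399 yaw -6.519159091558851 99.21960784313725 [np.float64(391.0), np.float64(623.0)]
side u v rim-h mm [ 1.195 -2.008 -1.178] grip h 43.82242280252049 yaw -5.357561369507167 35.396078431372544 [np.float64(391.0)]
```

View pics/l_top.png

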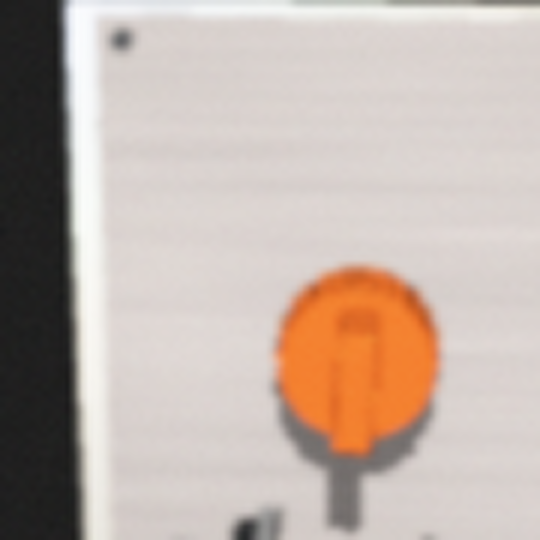

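```bash
python3 -c "
from mv import *
print(manip.hand_in())"
```

```text
the job is handed in; nothing more can be done
None
```

I screwed the cap onto the socket until it stopped, let go, backed the gripper clear and handed the job in at about 16.6 s. `hand_in` reports no verdict, so I don't know the official result.

**Picking the cap:** I took the cap farthest from the base, at about (0.494, 0.286), and gripped it by its bar.

**Starting the thread:** On first contact it was already in the thread starts, with the bar middle at about 51 mm by the arm's reading. Turning backward was blocked after 24° or less.

**Screwing it home:** Turning clockwise, it followed the thread down 6.0 mm to a stop, which matches 52 to 46 mm. At the stop the torque rose to 1.7 N·m and the height no longer changed.

**Last checks:**
- **Contact:** The wrist force after release is about 0 N, so the robot is touching nothing.
- **Other objects:** In the pictures the stop button looks out, and the bin, screwdriver and relay look unmoved.
- **Cap height:** The picture fits disagree on the bar height: 48.0 mm using both cameras, 43.8 mm using the side camera alone. They are only good to a few millimetres, and the combined one lies just over the 47.8 mm limit. I relied on the felt 6.0 mm drop and the stop instead.
- **Turn angle:** The tool kept turning about 6–9° after the cap stopped, because the fingers slipped on the bar. The bar's angle in the pictures, about -6°, fits the cap having stopped when the tool was near -96°.

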